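Face the sugar canister to the front and put its lid on

TASK

The sugar canister stands on its stiff swivel stand with the label turned away: rub it round at its side with a fingertip, pressing with no more than about 14 N because the ceramic is delicate, until the middle of the label faces straight over the stand's brass pointer, and take the finger away. Then pick up the sage lid by its knob, set it down gently and squarely over the canister's neck with the label still to the front, and let go. Leave the other things where they are.

Things in the scene. Friction and masses are not known exactly. Their poses are not given: they have to be found in the camera images.
- stand: round dark wooden swivel stand, 136 mm across, 18 mm high, fixed. Origin on its axis at the sideboard's surface, z up; its x axis points to the brass pointer, a tab at its edge ending 100 mm from the axis, 10 mm high. The canister on it turns about this axis without stops, against dry friction of 0.24 N m (4 N at its side), and stays where it is left
- canister: white closed ceramic sugar canister, about 115 mm across (too wide to grasp), held down on the stand; it can only turn. Origin on the turning axis at its foot, 18 mm above the sideboard; x points to the label's middle. Its upright side is smooth from 6 to 95 mm above the origin, then a shoulder. It is hand-thrown, off-centre and not quite round: as it turns, its side, 56 to 61 mm from the axis, runs in and out. A finger pressed on with under about 7 N slips; 9 N grips
- label (a point): middle of the navy label (50 mm wide, 58 mm high, three cream squares) on the canister's side, 68 mm above the sideboard, 57 mm from the turning axis; from it a navy strip 12 mm wide runs up over shoulder, neck and cork, seen from above. At the start it is 50 to 115 degrees counter-clockwise (from above) of the pointer. Pressing is stiff: 1 mm too deep is many newtons
- neck_top (a point): centre of the top of the canister's neck (2 mm off the turning axis), 125 mm above the sideboard. The neck is 92 mm across with a bevelled top edge, rises 12 mm above the shoulder and is closed flat with cork
- lid_knob (a point): centre of the sage lid's upright knob, 34 mm above the lid's lower edge, z up. Knob: 24 mm across, from 15 mm above to 18 mm below this point, where the flat lid top is. Lid: stiff round cap, 108 mm outside, 99 mm inside, 16 mm high, 11 mm deep, about 90 g, open side down on the sideboard. Seated over the neck, the knob centre is 23 mm above neck_top
- whisk: steel balloon whisk, 250 mm long, up to 50 mm high, lying down; bystander. Origin under it, x along it to the wires
- clip: orange plastic bag clip, 60 x 22 x 20 mm; bystander. Origin under its centre
- stapler: small grey and black press-button stapler, 95 x 34 x 45 mm; bystander. Origin under its centre
- mug: blue ceramic mug, 80 mm across, 88 mm high, handle at its +y; bystander. Origin under its centre
- spoon: wooden spoon, 160 mm long, lying down; bystander. Origin under it, x along it
Mind the look-alikes: they are no part of the job. Leave any blue, orange or turquoise look-alike of the part that bears lid_knob alone.

How it is judged (in metres and radians):
On the way, in this order (a step that is already met when the one before it is completed fails the run):
1. a fingertip presses on the canister (contact force between the fingers and canister above 1 N), for 0.2 s.
2. the label faces the pointer, the fingers are off the canister and the lid is not yet over it (x of label in the frame of stand above 0 m and y of label in the frame of stand between -0.007 and 0.007 m and contact force between the fingers and canister below 0.2 N and horizontal distance between lid_knob and neck_top above 0.08 m), for 0.3 s.
3. the lid sits squarely over the neck (horizontal distance between lid_knob and neck_top below 0.007 m and z of lid_knob in the frame of canister between 0.126 and 0.134 m and angle between lid_knob's own z axis and vertical below 0.06 rad), for 0.2 s.
At the end, for the whole second after the job is handed in: the middle of the label is within 7 mm (about 7.5 degrees) of the pointer's line, on the pointer's side; the lid is down over the neck (knob centre 19 to 27 mm above the neck's top, seated at 23, within 7 mm of its centre, tilted less than 3.4 degrees) and released (all of step 3 and x of label in the frame of stand above 0 m and y of label in the frame of stand between -0.007 and 0.007 m); the robot touches nothing.
It fails at once if the fingers press on the canister with more than 16 N (contact force between the fingers and canister above 16 N).
It fails at once if the canister is struck by the lid or anything else with more than 30 N (contact force between canister and anything else above 30 N).
It fails at once if a bystander (whisk, clip, stapler, mug or spoon) is moved by more than 25 mm (distance of any of whisk, clip, stapler, mug, spoon from where it was at the start of the episode above 0.025 m).
It also fails if it takes over 67 s, if anything falls off the work surface, if the arm or the gripper's body presses on something with over 40 N, if the wrist force passes 120 N, or if a joint passes its speed limit or range.

ROBOT

A 6-joint arm with a two-finger parallel gripper is mounted at the origin on the work surface. World frame = base frame: x ahead of the robot, y to its left, z up, the work surface at z = 0. Lengths are in mm, angles in rad, forces in N, time in s.
With the tool pointing down it reaches from about 400 to 925 mm from the base axis. Payload 12.5 kg.
Tool frame: the origin (TCP) lies midway between the tips of the shut fingers; the grasp point (between the pads) lies 19 mm behind it (env.grip_depth is the distance from the TCP to the grasp point, in mm); z points along the fingers, y is the line along which they close (so a half turn about z gives the same grasp; the last joint's range is limited). The gripper opens to 95 mm and grips with 3 to 60 N. Pads are 20 mm wide; open, the fingers measure 119 mm over their backs; the gripper's body (75 mm by 180 mm) begins 59 mm behind the grasp point.
Start: joints at [1.109, 0.491, 1.559, -0, 1.092, -0.106], TCP at [217.697, 585.879, 214.661] pointing down, gripper open.
Joint ranges: [-3.1, 3.1], [-0.84, 2.19], [0.05, 2.79], [-1.13, 4.28], [0.06, 2.93], [-2.69, 2.69]. Speed limits (rad/s): [2.22, 2.22, 2.79, 3.14, 3.14, 3.14].

INTERFACE

Orientations are given as [roll, pitch, yaw] about the fixed x, y, z axes, in that order (R = Rz(yaw) Ry(pitch) Rx(roll)).
In Python, from cell import monitor, viewer, order, env gives the robot as it stands.
- The arm moves only by the tool move_arm, never from a script. Its argument "moves" is one flat list of numbers, 4 for each row, row after row: the shift along the tool's x, y, z normalised to -1 to 1, where 1 is 0.15 m, then the turn about the tool's z normalised to -1 to 1, where 1 is pi/2 rad. A call has 1 to 10 rows; each row shifts and turns the commanded pose from where the row before left it, along the tool's axes as they then stand; what a row does not reach is not made up. A row lasts 1/8 s, in which the tool goes at most 62.5 mm and 10.7 degrees, less where a joint would pass 70% of its speed; a pose out of reach is approached as far as the arm can. A call with a number of a shift or a turn outside -1 to 1 is refused whole. A call with a gripper value outside its range is refused whole. "claw" is the finger opening in mm, from 0 to 95.1, set as the call begins (left out, the last holds). The fingers move at their own pace and stop on an object; the grip force is fixed at half the most. Time passes only in rows, so rows that do not move let the fingers close. It gives the time, the measured TCP pose, the force, the opening and the grip force at its end, in the units of the state.
- monitor.state(): the state, without advancing time (a new reading comes with each control period).
- viewer.read_camera(name): name is "side" or "top" or "wrist"; returns the picture (384x512x3 uint8, red, green, blue); there is no depth.
- viewer.camera_info(name): a dict with "K" (3x3 intrinsics, pixels), "camera_from_world" (4x4, takes a point from world to camera coordinates). Camera axes: x right, y down, z forward; pixel columns grow to the right and rows downward; lengths in mm; the calibration is good to about 2 mm. A picture is of the moment at which its call begins: read the wrist's pose just before it. camera_info takes no time and is no camera call; for the wrist camera it gives the pose at the moment of the call.
- order.job_done(): hands the job in; it is judged then, once.
The state is a dict: "t": time; "joints": joint angles; "qvel": joint speeds; "tau": joint torques, N m; "eef_pos": TCP position; "tcp_rot": TCP orientation; "ft_force": force on the tool from outside, world axes, zero at the start; "moment": the same for the moment, N m; "opening": opening from 0.0 (shut) to 1.0 (fully open); "grip_force": force on a finger pad.
Only numpy, scipy, OpenCV 4.12 (cv2) and the standard library are available. Lean on these libraries where they do the work, as an engineer would, in place of code of your own. Each camera call takes 0.05 s, during which the arm holds its last target. There are 200 camera calls.

## Working session

There is one attempt and no reset: what is moved stays moved. The work goes in short steps, Python scripts to look and compute and a tool call to move; the robot and the scene stay as the last step left them, time stands still between calls to the robot, and variables do not carry over. Pictures are saved under pics/ and viewed, at most 10 in all, crops included, and the job is handed in when it is done.

Besides the shell and the picture viewer there is one more tool, called by a JSON object that holds its "name" and its "arguments", one argument or row to a line. move_arm: Moves the arm, as the interface text tells. Scaled input: -1 to 1 covers 0.15 m each way for a shift and pi/2 rad each way for a turn. Its arguments: {"type":"object","properties":{"moves":{"type":"array"},"claw":{"type":"number"}},"required":["moves"]}

```bash
ls; mkdir -p pics; cat > h.py <<'E'
import numpy as np, cv2
from cell import monitor, viewer, order, env
def shot(n,f):
    im=viewer.read_camera(n); cv2.imwrite(f'pics/{f}.png',im[:,:,::-1]); return im
def ray(n,u,v,z,ci=None):
    c=ci or viewer.camera_info(n); T=np.array(c["camera_from_world"]);K=np.array(c["K"])
    R=T[:3,:3];o=-R.T@T[:3,3];d=R.T@np.linalg.solve(K,[u,v,1.]);return o+d*(z-o[2])/d[2]
def proj(n,p,ci=None):
    c=ci or viewer.camera_info(n); T=np.array(c["camera_from_world"]);K=np.array(c["K"])
    q=K@(T[:3,:3]@np.array(p,float)+T[:3,3]);return q[:2]/q[2]
E
python3 - <<'E'
from h import *
a=shot('top','top0');b=shot('side','side0')
s=monitor.state();print({k:np.round(s[k],3) for k in s})
for n in('top','side','wrist'):
    T=np.array(viewer.camera_info(n)["camera_from_world"]);print(n,np.round(-T[:3,:3].T@T[:3,3]),np.round(T[2,:3],2),viewer.camera_info(n)["K"][0][0])
cv2.imwrite('pics/both.png',cv2.resize(np.vstack([a,b])[:,:,::-1],None,fx=.78,fy=.78))
E
```

```text
pics
{'t': np.float64(0.1), 'joints': array([ 1.109,  0.491,  1.559, -0.   ,  1.092, -0.106]), 'qvel': array([ 0.001, -0.   , -0.002,  0.001,  0.   ,  0.001]), 'tau': array([ 2.0000e-03, -6.1362e+01, -2.5860e+01,  6.9000e-02,  4.7000e-02,
       -0.0000e+00]), 'eef_pos': array([217.596, 585.682, 214.144]), 'tcp_rot': array([-3.141, -0.   ,  2.786]), 'ft_force': array([ 0.078, -0.499,  1.193]), 'moment': array([0.014, 0.036, 0.025]), 'grip_force': np.float64(0.0), 'opening': np.float64(1.001)}
top [ 441.  -27. 1239.] [ 0.09  0.01 -1.  ] 395.8219057914306
side [ 343. -846. 1067.] [ 0.16  0.64 -0.75] 435.49891336389163
wrist [148. 611. 384.] [ 0.24 -0.09 -0.97] 280.4133279308737
```

View pics/top0.png

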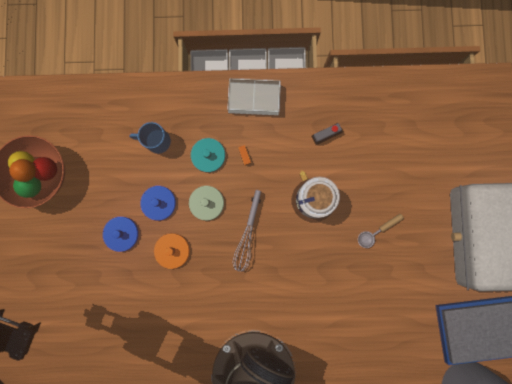

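View pics/side0.png

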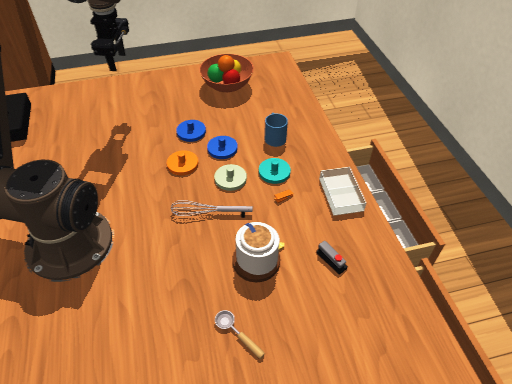

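The top view shows the candidates for the lid: sage (206,203), turquoise (208,155), blue (158,203) and (121,234), orange (172,251). I choose the sage one at (206,203). The canister is at about (318,197) with the brass pointer at about (304,176). The label strip runs out to the left, towards (300,202). Next I check this in one close crop.

```bash
python3 - <<'E'
from h import *
a=cv2.imread('pics/top0.png');b=cv2.imread('pics/side0.png')
c1=cv2.resize(a[155:240,285:355],(490,595),interpolation=cv2.INTER_CUBIC)
c2=cv2.resize(a[180:226,185:230],(300,300),interpolation=cv2.INTER_CUBIC)
c3=cv2.resize(b[215:285,225:295],(300,295),interpolation=cv2.INTER_CUBIC)
cv2.imwrite('pics/crop1.png',np.hstack([c1,np.vstack([c2,c3])]))
print(ray('top',206,203,16),ray('top',319,197,125),ray('top',304,176,10))
E
```

```text
[517.61967117 133.32164777  16.        ] [ 520.44774677 -199.83168556  125.        ] [ 595.44003451 -173.38326921   10.        ]
```

View pics/crop1.png

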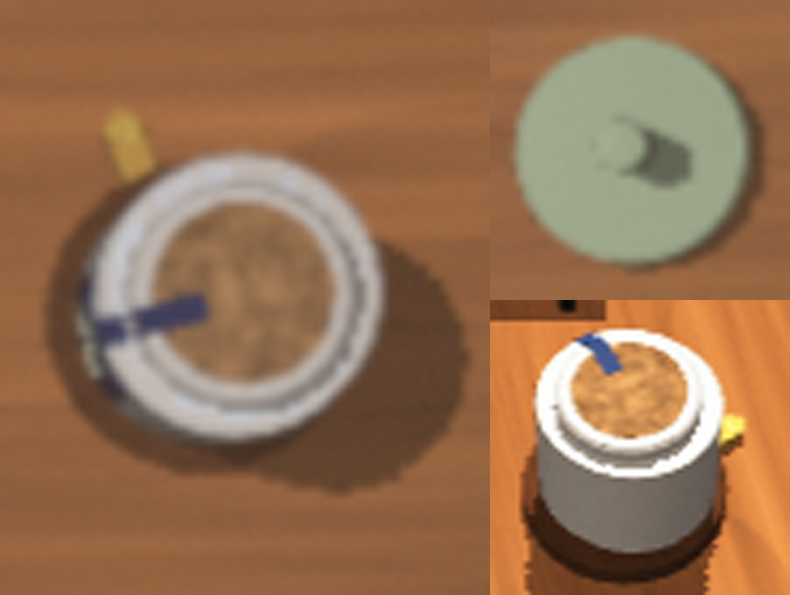

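The crop shows the neck at about (319.7,196.9), the pointer tip at about (302,171), and the label and strip facing left (image). The sage lid has its knob near (205,203), so the choice stands. Next I move above the canister for a wrist view.

{"name": "move_arm", "arguments": {
  "moves": [-0.2,-0.2,0,0,-0.2,-0.2,0,0,-0.2,-0.2,0,0,-0.2,-0.2,0,0,-0.2,-0.2,0,0,-0.2,-0.2,0,0,-0.2,-0.2,0,0,-0.2,-0.2,0,0,-0.2,-0.2,0,0,-0.2,-0.2,0,0],
  "claw": 0
}}

```text
t: 1.35
eef_pos: [394.7, 198.9, 214.6]
tcp_rot: [3.142, -0.0, 2.786]
ft_force: [-0.1, 0.5, 1.3]
opening: 0.027
grip_force: 0.0
```

{"name": "move_arm", "arguments": {
  "moves": [-0.2,-0.2,0,0,-0.2,-0.2,0,0,-0.2,-0.2,0,0,-0.2,-0.2,0,0,-0.2,-0.2,0,0,-0.2,-0.2,0,0,-0.2,-0.2,0,0,-0.2,-0.2,0,0,-0.2,-0.2,0,0,-0.2,-0.2,0,0]
}}

```text
t: 2.6
eef_pos: [571.4, -186.9, 214.3]
tcp_rot: [3.141, -0.001, 2.786]
ft_force: [0.1, 1.1, -0.5]
opening: 0.007
grip_force: 0.0
```

{"name": "move_arm", "arguments": {
  "moves": [0,0,0,-0.11,0,0,0,-0.11,0,0,0,-0.11,0,0,0,-0.11,0,0,0,0]
}}

```text
t: 3.22
eef_pos: [571.0, -185.5, 214.3]
tcp_rot: [3.141, -0.0, -2.807]
ft_force: [0.0, -0.4, 0.8]
opening: 0.005
grip_force: 0.0
```

```bash
python3 - <<'E'
from h import *
import json
ci=viewer.camera_info('wrist');s=monitor.state()
a=shot('wrist','w1');json.dump({k:np.array(ci[k]).tolist() for k in("K","camera_from_world")},open('w1.json','w'))
print(s['eef_pos'],s['tcp_rot'],s['ft_force'],s['t'],proj('wrist',[520,-200,125]),proj('wrist',[617,-169,10]))
cv2.imwrite('pics/w1b.png',cv2.resize(a[:,:,::-1],(800,600),interpolation=cv2.INTER_CUBIC))
E
```

```text
[ 571.01257707 -185.4845523   214.34632577] [ 3.14113663e+00 -3.03026153e-04 -2.80740786e+00] [ 1.46703588e-04 -3.51609160e-01  8.42040941e-01] 3.225 [260.64747395 139.43489797] [258.05640479 206.2780795 ]
```

View pics/w1b.png

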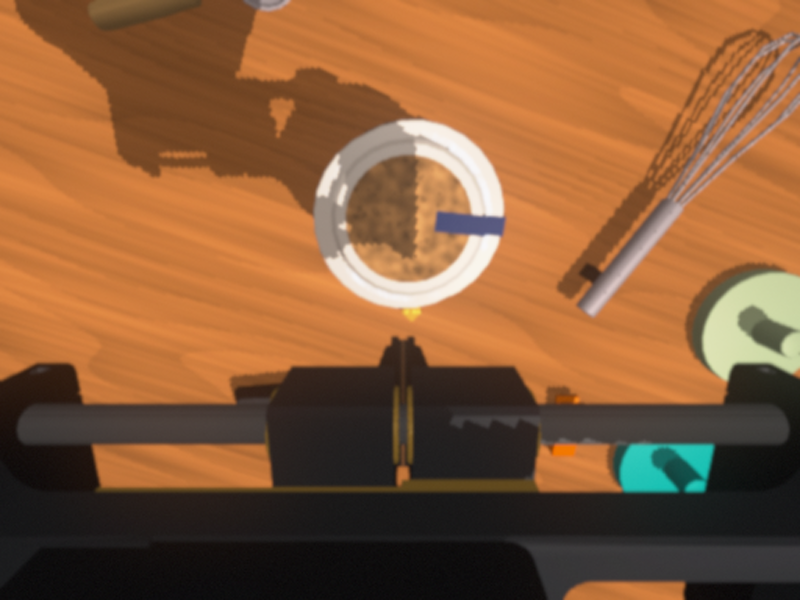

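The wrist view (800x600) shows the canister's outer rim centred at about (410,213) with radius 94, and the cork centred at about (409,218). The navy strip runs from (436,221) to (504,227). The brass pointer tip is at about (411,317), and the sage lid is at the right edge, about (760,325).

```bash
cat >> h.py <<'E'
def strip(im,ci,poly_u,z=125.,rmax=47,c=None):
    m=cv2.inRange(cv2.cvtColor(im,cv2.COLOR_RGB2HSV),(110,60,40),(135,255,255))
    v,u=np.nonzero(m); P=np.array([ray(0,a,b,z,ci)[:2] for a,b in zip(u,v)])
    P=P[np.linalg.norm(P-c,axis=1)<rmax]
    return P
E
python3 - <<'E'
from h import *
import json
ci=json.load(open('w1.json')); im=cv2.imread('pics/w1.png')[:,:,::-1].copy()
k=1/1.5625
neck=ray(0,409*k,218*k,125,ci);sh=ray(0,410*k,213*k,113,ci);tip=ray(0,411*k,318*k,10,ci)
print('neck',neck,'shoulder',sh,'tip',tip)
for (u,v) in [(345,218),(473,218),(409,154),(409,282)]: print(np.linalg.norm(ray(0,u*k,v*k,125,ci)-neck))
for (u,v) in [(316,213),(504,213),(410,119),(410,307)]: print(np.linalg.norm(ray(0,u*k,v*k,113,ci)-sh))
P=strip(im,ci,0,c=neck[:2]);print(len(P),P.mean(0),P.min(0),P.max(0))
w,V=np.linalg.eigh(np.cov(P.T));print(np.degrees(np.arctan2(V[1,1],V[0,1])),np.sqrt(w*12))
m=cv2.inRange(cv2.cvtColor(im,cv2.COLOR_RGB2HSV),(22,150,120),(32,255,255));v,u=np.nonzero(m);print(list(zip(u,v))[:30])
for c in(neck,sh):
  d=tip-c;e=P.mean(0)-c[:2];print('pointer',np.hypot(*d[:2]),np.degrees(np.arctan2(d[1],d[0])),'strip',np.degrees(np.arctan2(e[1],e[0])))
print('top cam', ray('top',319.7,196.9,125),ray('top',302.1,170.7,10))
E
```

```text
neck [ 519.74662374 -199.15108038  125.        ] shoulder [ 517.5854667  -199.08748572  113.        ] tip [ 610.79045982 -163.62579645   10.        ]
37.321035861995064
37.31323030414125
35.48489348469519
38.258615399239936
57.190143953130786
57.17262842592346
53.31709640487466
59.533146055287276
351 [ 512.41706223 -168.67710106] [ 504.87009529 -183.92276357] [ 520.0583763  -153.02404433]
104.32685667788765 [ 9.48841914 30.32619795]
[(np.int64(259), np.int64(198)), (np.int64(260), np.int64(198)), (np.int64(261), np.int64(198)), (np.int64(264), np.int64(198)), (np.int64(265), np.int64(198)), (np.int64(266), np.int64(198)), (np.int64(267), np.int64(198)), (np.int64(259), np.int64(199)), (np.int64(260), np.int64(199)), (np.int64(261), np.int64(199)), (np.int64(263), np.int64(199)), (np.int64(264), np.int64(199)), (np.int64(265), np.int64(199)), (np.int64(266), np.int64(199)), (np.int64(267), np.int64(199)), (np.int64(268), np.int64(199)), (np.int64(259), np.int64(200)), (np.int64(260), np.int64(200)), (np.int64(261), np.int64(200)), (np.int64(263), np.int64(200)), (np.int64(264), np.int64(200)), (np.int64(265), np.int64(200)), (np.int64(266), np.int64(200)), (np.int64(267), np.int64(200)), (np.int64(268), np.int64(200))]
pointer 97.7293501877272 21.315717845489413 strip 103.52383000916578
pointer 99.72312745505792 20.830310692762126 strip 99.64555322293246
top cam [ 520.68467238 -201.80863557  125.        ] [ 612.27035551 -168.01263242   10.        ]
```

{"name": "move_arm", "arguments": {
  "moves": [0.3,0.027,0,0,0.3,0,0,0,0.293,0,0,0,0,0,0.25,0,0,0,0.25,0,0,0,0.25,0,0,0,0.215,0,0,0,0,0,0,0,0,0]
}}

```text
t: 4.4
eef_pos: [443.7, -226.1, 70.8]
tcp_rot: [-3.141, 0.001, -2.808]
ft_force: [-0.4, 0.1, 0.6]
opening: 0.003
grip_force: 0.0
```

```bash
cat > st.py <<'E'
from h import *
s=monitor.state();y=s['tcp_rot'][2]%(2*np.pi);c=np.array([518.5,-199.5]);d=s['eef_pos'][:2]-c
u=np.array([np.cos(y),np.sin(y)]);t=np.array([np.sin(y),-np.cos(y)]);f=np.array(s['ft_force'])
print('t %.2f pos'%s['t'],np.round(s['eef_pos'],2),'yaw %.1f rho %.2f phi %.2f Fx %.2f Fy %.2f Fz %.2f'%(np.degrees(y),np.hypot(*d),np.degrees(np.arctan2(d[1],d[0]))%360,f[:2]@u,f[:2]@t,f[2]))
E
python3 st.py
```

```text
t 4.40 pos [ 443.72 -226.05   70.79] yaw 199.1 rho 79.35 phi 199.55 Fx 0.38 Fy 0.25 Fz 0.57
```

{"name": "move_arm", "arguments": {
  "moves": [-0.014,0,0,0,-0.013,0,0,0,-0.013,0,0,0,0,0,0,0,0,0,0,0]
}}

```text
t: 5.03
eef_pos: [449.0, -223.8, 69.9]
tcp_rot: [3.142, 0.0, -2.806]
ft_force: [0.0, 0.6, 0.1]
opening: 0.005
grip_force: 0.0
```

{"name": "move_arm", "arguments": {
  "moves": [-0.005,0,0,0,0,0,0,0,0,0,0,0]
}}

```text
t: 5.4
eef_pos: [449.7, -223.6, 69.8]
tcp_rot: [3.141, 0.0, -2.806]
ft_force: [-0.3, -0.3, 0.3]
opening: 0.004
grip_force: 0.0
```

{"name": "move_arm", "arguments": {
  "moves": [-0.006,0,0,0,0,0,0,0]
}}

```text
t: 5.65
eef_pos: [450.6, -223.3, 69.8]
tcp_rot: [3.142, 0.0, -2.806]
ft_force: [0.3, 0.4, 0.4]
opening: 0.003
grip_force: 0.0
```

{"name": "move_arm", "arguments": {
  "moves": [-0.003,0,0,0,0,0,0,0]
}}

```text
t: 5.9
eef_pos: [451.0, -223.1, 69.8]
tcp_rot: [3.142, 0.0, -2.806]
ft_force: [0.2, 0.1, -0.2]
opening: 0.0
grip_force: 0.0
```

{"name": "move_arm", "arguments": {
  "moves": [-0.003,0,0,0,0,0,0,0]
}}

```text
t: 6.15
eef_pos: [451.4, -223.0, 69.9]
tcp_rot: [3.142, 0.0, -2.806]
ft_force: [0.7, -0.5, -0.1]
opening: 0.004
grip_force: 0.0
```

{"name": "move_arm", "arguments": {
  "moves": [-0.003,0,0,0,0,0,0,0]
}}

```text
t: 6.4
eef_pos: [451.8, -222.8, 69.9]
tcp_rot: [3.142, 0.0, -2.806]
ft_force: [-0.3, 0.3, -0.3]
opening: 0.008
grip_force: 0.0
```

{"name": "move_arm", "arguments": {
  "moves": [-0.003,0,0,0,0,0,0,0]
}}

```text
t: 6.65
eef_pos: [452.3, -222.7, 69.9]
tcp_rot: [3.142, 0.0, -2.806]
ft_force: [0.3, 0.9, -0.0]
opening: 0.003
grip_force: 0.0
```

{"name": "move_arm", "arguments": {
  "moves": [-0.003,0,0,0,0,0,0,0]
}}

```text
t: 6.9
eef_pos: [452.7, -222.5, 69.9]
tcp_rot: [3.142, 0.0, -2.806]
ft_force: [0.4, 1.3, -0.7]
opening: 0.009
grip_force: 0.0
```

{"name": "move_arm", "arguments": {
  "moves": [-0.003,0,0,0,0,0,0,0]
}}

```text
t: 7.15
eef_pos: [453.1, -222.4, 69.9]
tcp_rot: [3.142, 0.0, -2.806]
ft_force: [0.7, -0.2, -0.7]
opening: 0.002
grip_force: 0.0
```

{"name": "move_arm", "arguments": {
  "moves": [-0.003,0,0,0,0,0,0,0]
}}

```text
t: 7.4
eef_pos: [453.5, -222.2, 69.9]
tcp_rot: [3.142, 0.0, -2.806]
ft_force: [1.1, -0.4, -0.4]
opening: 0.003
grip_force: 0.0
```

{"name": "move_arm", "arguments": {
  "moves": [-0.003,0,0,0,0,0,0,0]
}}

```text
t: 7.65
eef_pos: [453.9, -222.1, 69.9]
tcp_rot: [3.142, 0.0, -2.806]
ft_force: [-0.6, 0.8, 0.3]
opening: 0.002
grip_force: 0.0
```

{"name": "move_arm", "arguments": {
  "moves": [-0.003,0,0,0,0,0,0,0]
}}

```text
t: 7.9
eef_pos: [454.4, -221.9, 69.8]
tcp_rot: [3.142, 0.0, -2.806]
ft_force: [0.2, 0.1, 0.6]
opening: 0.005
grip_force: 0.0
```

{"name": "move_arm", "arguments": {
  "moves": [-0.003,0,0,0,0,0,0,0]
}}

```text
t: 8.15
eef_pos: [454.8, -221.8, 69.8]
tcp_rot: [3.142, 0.0, -2.806]
ft_force: [0.6, -1.1, -0.6]
opening: 0.006
grip_force: 0.0
```

{"name": "move_arm", "arguments": {
  "moves": [-0.003,0,0,0,0,0,0,0]
}}

```text
t: 8.4
eef_pos: [455.2, -221.6, 69.8]
tcp_rot: [3.142, 0.0, -2.806]
ft_force: [0.2, 1.2, 0.7]
opening: 0.003
grip_force: 0.0
```

{"name": "move_arm", "arguments": {
  "moves": [-0.003,0,0,0,0,0,0,0]
}}

```text
t: 8.65
eef_pos: [455.7, -221.5, 69.8]
tcp_rot: [3.142, 0.0, -2.806]
ft_force: [1.0, 0.2, 0.5]
opening: 0.005
grip_force: 0.0
```

{"name": "move_arm", "arguments": {
  "moves": [-0.003,0,0,0,0,0,0,0]
}}

```text
t: 8.9
eef_pos: [456.1, -221.3, 69.9]
tcp_rot: [3.142, 0.0, -2.806]
ft_force: [-0.2, 0.5, -0.9]
opening: 0.008
grip_force: 0.0
```

{"name": "move_arm", "arguments": {
  "moves": [-0.003,0,0,0,0,0,0,0]
}}

```text
t: 9.15
eef_pos: [456.5, -221.2, 69.9]
tcp_rot: [3.142, 0.0, -2.806]
ft_force: [0.3, -0.6, -0.5]
opening: 0.006
grip_force: 0.1
```

{"name": "move_arm", "arguments": {
  "moves": [-0.003,0,0,0,0,0,0,0]
}}

```text
t: 9.4
eef_pos: [456.6, -221.1, 69.8]
tcp_rot: [3.141, -0.0, -2.806]
ft_force: [-4.6, -3.3, 1.5]
opening: 0.005
grip_force: 2.4
```

{"name": "move_arm", "arguments": {
  "moves": [-0.003,0,0,0,0,0,0,0]
}}

```text
t: 9.65
eef_pos: [456.6, -221.1, 69.8]
tcp_rot: [3.141, -0.001, -2.806]
ft_force: [-6.6, -4.8, 2.1]
opening: 0.005
grip_force: 4.3
```

{"name": "move_arm", "arguments": {
  "moves": [-0.0015,0,0,0,0,0,0,0,-0.0004,0.0191,0,0.0278,-0.0004,0.0191,0,0.0278,0,0,0,0]
}}

```text
t: 10.28
eef_pos: [454.8, -215.2, 69.8]
tcp_rot: [3.14, -0.002, -2.894]
ft_force: [-9.1, -3.9, 3.6]
opening: 0.003
grip_force: 4.8
```

```bash
python3 st.py
```

```text
t 10.28 pos [ 454.78 -215.21   69.8 ] yaw 194.2 rho 65.62 phi 193.85 Fx 9.75 Fy -1.55 Fz 3.64
```

{"name": "move_arm", "arguments": {
  "moves": [-0.0004,0.0191,-0.001,0.0278,-0.0004,0.0191,-0.001,0.0278,-0.0004,0.0191,0,0.0278,0,0,0,0]
}}

```text
t: 10.78
eef_pos: [453.1, -206.5, 69.9]
tcp_rot: [3.14, -0.002, -3.025]
ft_force: [-8.6, -2.9, 0.8]
opening: 0.006
grip_force: 4.2
```

```bash
python3 st.py
```

```text
t 10.78 pos [ 453.05 -206.46   69.9 ] yaw 186.7 rho 65.82 phi 186.07 Fx 8.87 Fy -1.86 Fz 0.79
```

```bash
python3 - <<'E'
from h import *
a=shot('top','top1');ci=viewer.camera_info('wrist');b=shot('wrist','w2')
cv2.imwrite('pics/c2.png',np.hstack([cv2.resize(a[150:245,275:370],(400,400),interpolation=cv2.INTER_CUBIC),cv2.resize(b,(400,400))])[:,:,::-1])
E
```

```text
(no output)
```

View pics/c2.png

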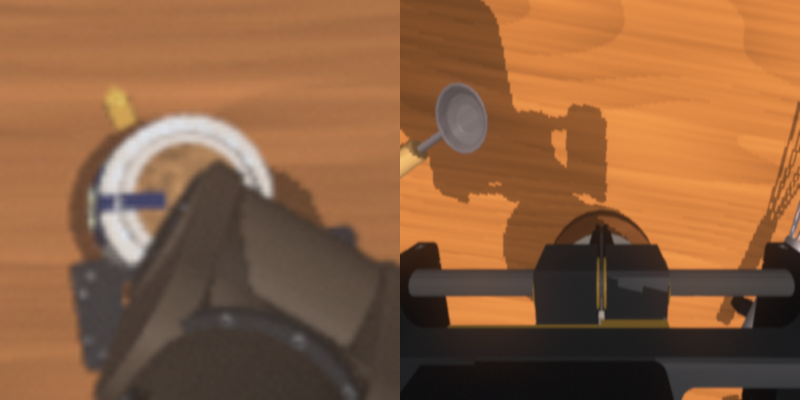

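The left panel (top view) shows the strip running from (163,199) to (95,203), so it has turned about 11 degrees with the finger and is gripping. The right panel (wrist view) shows the canister mostly hidden behind the fingers. I continue.

{"name": "move_arm", "arguments": {
  "moves": [-0.001,0.0191,0,0.0278,-0.0007,0.0191,0,0.0278,-0.0006,0.0191,0,0.0278,-0.0006,0.0191,0,0.0278,0,0,0,0]
}}

```text
t: 11.5
eef_pos: [452.5, -194.7, 69.8]
tcp_rot: [3.14, -0.004, 3.084]
ft_force: [-10.1, -0.2, 2.8]
opening: 0.002
grip_force: 4.7
```

```bash
cat >> st.py <<'E'
import sys
if len(sys.argv)>1:
    im=viewer.read_camera('top');ci=viewer.camera_info('top')
    P=strip(im,ci,0,z=120,c=np.array([518.5,-199.5]),rmax=55)
    w,V=np.linalg.eigh(np.cov(P.T));a=np.degrees(np.arctan2(V[1,1],V[0,1]));e=P.mean(0)-c
    print(len(P),'strip dir %.1f mod180, from axis %.1f'%(a,np.degrees(np.arctan2(e[1],e[0]))),P.mean(0))
E
python3 st.py 1
```

```text
t 11.50 pos [ 452.53 -194.68   69.85] yaw 176.7 rho 66.15 phi 175.82 Fx 10.09 Fy -0.81 Fz 2.81
23 strip dir 82.8 mod180, from axis 75.3 [ 527.1415979  -166.67303697]
```

{"name": "move_arm", "arguments": {
  "moves": [-0.0005,0.0191,-0.001,0.0278,-0.0005,0.0191,0,0.0278,-0.0006,0.0191,0,0.0278,-0.0006,0.0191,0,0.0278,0,0,0,0]
}}

```text
t: 12.18
eef_pos: [454.0, -183.1, 69.9]
tcp_rot: [3.14, -0.005, 2.909]
ft_force: [-8.6, 1.2, 2.9]
opening: 0.009
grip_force: 4.7
```

```bash
python3 st.py 1
```

```text
t 12.18 pos [ 454.05 -183.07   69.87] yaw 166.7 rho 66.51 phi 165.70 Fx 8.61 Fy -0.85 Fz 2.90
12 strip dir 73.8 mod180, from axis 66.9 [ 534.98141089 -160.8207221 ]
```

{"name": "move_arm", "arguments": {
  "moves": [-0.0015,0.0191,-0.001,0.0278,-0.0007,0.0191,0,0.0278,-0.0006,0.0191,0,0.0278,-0.0006,0.0191,0,0.0278,0,0,0,0]
}}

```text
t: 12.85
eef_pos: [457.6, -171.9, 69.9]
tcp_rot: [3.141, -0.006, 2.734]
ft_force: [-10.2, 4.0, 1.2]
opening: 0.006
grip_force: 5.2
```

```bash
python3 st.py 1
```

```text
t 12.85 pos [ 457.56 -171.95   69.9 ] yaw 156.7 rho 66.88 phi 155.67 Fx 10.97 Fy -0.39 Fz 1.23
4 strip dir 149.6 mod180, from axis 58.4 [ 546.03463316 -154.82142756]
```

{"name": "move_arm", "arguments": {
  "moves": [-0.0005,0.0191,0,0.0278,-0.0005,0.0191,0,0.0278,-0.0005,0.0191,0,0.0278,-0.0005,0.0191,0,0.0278,0,0,0,0]
}}

```text
t: 13.52
eef_pos: [462.9, -161.7, 69.9]
tcp_rot: [-3.141, -0.006, 2.56]
ft_force: [-10.2, 5.6, 3.2]
opening: 0.007
grip_force: 5.7
```

```bash
python3 st.py
```

```text
t 13.53 pos [ 462.88 -161.65   69.91] yaw 146.7 rho 67.28 phi 145.77 Fx 11.61 Fy -0.95 Fz 3.25
```

{"name": "move_arm", "arguments": {
  "moves": [-0.0003,0.0191,-0.001,0.0278,-0.0003,0.0191,-0.0005,0.0278,-0.0004,0.0191,0,0.0278,-0.0004,0.0191,0,0.0278,0,0,0,0]
}}

```text
t: 14.15
eef_pos: [469.8, -152.4, 69.9]
tcp_rot: [-3.14, -0.007, 2.385]
ft_force: [-8.7, 7.4, 1.0]
opening: 0.007
grip_force: 5.8
```

```bash
python3 st.py
```

```text
t 14.15 pos [ 469.81 -152.42   69.93] yaw 136.6 rho 67.73 phi 135.96 Fx 11.46 Fy -0.58 Fz 0.97
```

{"name": "move_arm", "arguments": {
  "moves": [-0.0003,0.0191,0,0.0278,-0.0003,0.0191,0,0.0278,-0.0004,0.0191,0,0.0278,-0.0004,0.0191,0,0.0278,0,0,0,0]
}}

```text
t: 14.78
eef_pos: [478.3, -144.6, 69.9]
tcp_rot: [-3.139, -0.006, 2.21]
ft_force: [-8.6, 10.2, 1.7]
opening: 0.004
grip_force: 6.5
```

```bash
python3 st.py; python3 - <<'E'
from h import *
a=shot('side','side2');t=viewer.read_camera('top')
cv2.imwrite('pics/c3.png',np.hstack([cv2.resize(t[150:245,275:370],(400,400),interpolation=cv2.INTER_CUBIC),cv2.resize(a[205:285,220:300],(400,400),interpolation=cv2.INTER_CUBIC)])[:,:,::-1])
E
```

```text
t 14.78 pos [ 478.32 -144.56   69.95] yaw 126.6 rho 68.06 phi 126.18 Fx 13.31 Fy -0.85 Fz 1.74
```

View pics/c3.png

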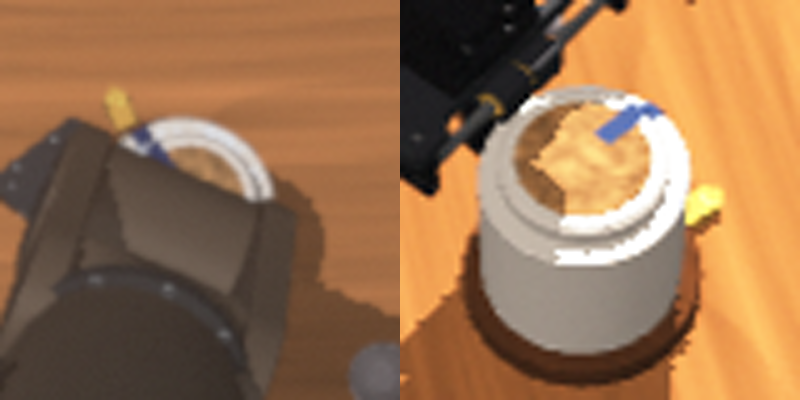

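The left panel shows the strip nearing the pointer from its left, and the right panel (side view) shows it running from (603,139) to (652,110), with the pointer at (705,205). I ease the press a little and measure the strip in the side view.

{"name": "move_arm", "arguments": {
  "moves": [0.0018,0,0,0,0,0,0,0]
}}

```text
t: 15.12
eef_pos: [478.3, -144.5, 69.9]
tcp_rot: [-3.139, -0.006, 2.211]
ft_force: [-8.0, 8.1, 0.7]
opening: 0.005
grip_force: 5.8
```

```bash
cat > sd.py <<'E'
from h import *
c=np.array([518.5,-199.5])
def sd(im,n='side'):
    ci=viewer.camera_info(n);P=strip(im,ci,0,z=125,c=c,rmax=47)
    w,V=np.linalg.eigh(np.cov(P.T));a=np.degrees(np.arctan2(V[1,1],V[0,1]));e=P.mean(0)-c
    print(n,len(P),'dir %.1f, from axis %.1f'%(a%180,np.degrees(np.arctan2(e[1],e[0]))),P.mean(0),np.sqrt(w*12))
E
python3 st.py; python3 - <<'E'
from sd import *
for f in('side0','side2'): sd(cv2.imread(f'pics/{f}.png')[:,:,::-1].copy())
# pointer tip in side images (from crop) 
print(ray('side',220+(722-400)/5,205+198/5,10), ray('side',220+(705-400)/5,205+205/5,10))
E
```

```text
t 15.12 pos [ 478.33 -144.54   69.94] yaw 126.7 rho 68.07 phi 126.16 Fx 11.25 Fy -1.63 Fz 0.69
side 37 dir 111.3, from axis 104.7 [ 510.69135962 -169.77575421] [10.66220201 32.24238641]
side 36 dir 24.7, from axis 28.7 [ 546.20893067 -184.34873414] [11.00266762 32.00569084]
[ 611.61584489 -172.77911337   10.        ] [ 600.61813858 -175.03958836   10.        ]
```

{"name": "move_arm", "arguments": {
  "moves": [-0.0003,0.023,0,0.0333,-0.0003,0.023,0,0.0333,-0.0003,0.023,0,0.0333,0,0,0,0]
}}

```text
t: 15.62
eef_pos: [487.2, -138.7, 69.9]
tcp_rot: [-3.138, -0.006, 2.053]
ft_force: [-6.6, 11.2, 0.1]
opening: 0.007
grip_force: 6.4
```

```bash
python3 st.py; python3 - <<'E'
from sd import *
sd(viewer.read_camera('side'))
E
```

```text
t 15.62 pos [ 487.2  -138.72   69.94] yaw 117.6 rho 68.36 phi 117.25 Fx 12.96 Fy -0.65 Fz 0.14
side 37 dir 14.6, from axis 19.7 [ 548.11985707 -188.90572971] [11.99074952 31.23618596]
```

{"name": "move_arm", "arguments": {
  "moves": [0.07,0,0,0,0.2,0,0,0,0,0,-0.25,0,0,0,-0.25,0,0,0,-0.25,0,0,0,-0.25,0,-0.35,0,0,0,-0.35,0,0,0,-0.35,0,0,0,-0.05,0,0,0]
}}

```text
t: 16.92
eef_pos: [548.1, -253.3, 220.1]
tcp_rot: [3.141, 0.001, 2.052]
ft_force: [-0.4, 0.8, -0.1]
opening: 0.006
grip_force: 0.0
```

{"name": "move_arm", "arguments": {
  "moves": [0,0,0,0,0,0,0,0]
}}

```text
t: 17.18
eef_pos: [546.8, -249.9, 220.9]
tcp_rot: [3.141, -0.0, 2.054]
ft_force: [0.4, -0.6, 0.3]
opening: 0.005
grip_force: 0.0
```

```bash
python3 - <<'E'
from sd import *
import json
ci=viewer.camera_info('wrist');s=monitor.state();a=shot('wrist','w3')
json.dump({k:np.array(ci[k]).tolist() for k in("K","camera_from_world")},open('w3.json','w'))
print(s['t'],s['eef_pos'],s['tcp_rot'],s['ft_force'])
cv2.imwrite('pics/w3b.png',cv2.resize(a[:,:,::-1],(800,600),interpolation=cv2.INTER_CUBIC))
sd(a,'wrist');sd(viewer.read_camera('side'));sd(viewer.read_camera('top'),'top')
E
```

```text
17.175 [ 546.788748   -249.88996628  220.87561969] [ 3.14141956e+00 -1.93170075e-04  2.05444767e+00] [ 0.39912011 -0.64431179  0.29675656]
wrist 338 dir 22.7, from axis 23.7 [ 547.20446921 -186.87736262] [ 9.55621549 30.28725836]
side 39 dir 15.0, from axis 19.8 [ 547.30561719 -189.15241764] [11.79345738 33.0021205 ]
top 24 dir 22.5, from axis 19.7 [ 547.23618854 -189.19384032] [ 7.75660738 25.26740533]
```

View pics/w3b.png

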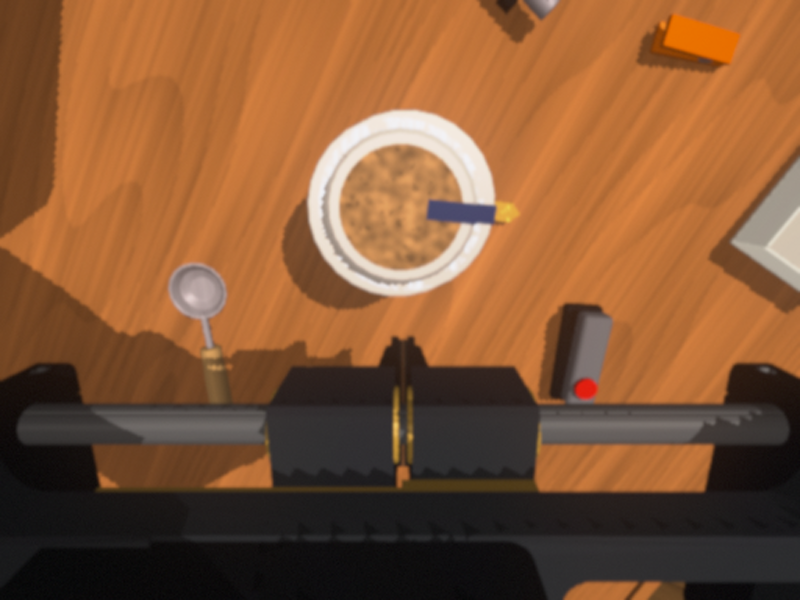

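The wrist view shows the strip from (428,210) to (496,213) pointing nearly at the brass tip at (517,212). The cork is centred at about (402,206). I check the angle numerically.

```bash
python3 - <<'E'
from sd import *
import json
k=1/1.5625
C=[]
for f,cu,sh,tip in(('w1',(409,218),(410,213),(411,318)),('w3',(402,206),(402,203),(518,213))):
    ci=json.load(open(f+'.json'));im=cv2.imread(f'pics/{f}.png')
    m=cv2.inRange(cv2.cvtColor(im,cv2.COLOR_BGR2HSV),(22,120,120),(34,255,255));m[230:]=0
    n,l,st,ce=cv2.connectedComponentsWithStats(m)
    j=min(range(1,n),key=lambda i:abs(ce[i]-np.array(tip)*k).sum());
    g=ray(0,*ce[j],10,ci)
    # white outer rim fit
    w=cv2.inRange(cv2.cvtColor(im,cv2.COLOR_BGR2HSV),(0,0,105),(180,70,255));w[230:]=0
    cs,_=cv2.findContours(w,cv2.RETR_EXTERNAL,cv2.CHAIN_APPROX_NONE);q=max(cs,key=cv2.contourArea);el=cv2.fitEllipse(cv2.convexHull(q))
    nk=ray(0,*np.array(cu)*k,125,ci)
    print(f,'tip',st[j],g[:2],ray(0,*np.array(tip)*k,10,ci)[:2],'ell',np.array(el[0])/k,np.array(el[1])/k,'shc',ray(0,*el[0],113,ci)[:2],'neck',nk[:2]);C.append(nk[:2])
th=np.radians(-81.6);R=np.array([[np.cos(th),-np.sin(th)],[np.sin(th),np.cos(th)]])
ax=np.linalg.solve(np.eye(2)-R,C[1]-R@C[0]);d=g[:2]-ax
print('axis',ax,'pointer dir',np.degrees(np.arctan2(d[1],d[0])),np.hypot(*d))
E
```

```text
w1 tip [263 198   6   3  16] [ 603.62066083 -162.5202345 ] [ 610.79045982 -163.62579645] ell [408.25128555 212.9907608 ] [185.21676064 191.71456099] shc [ 517.92840656 -200.09449419] neck [ 519.74662374 -199.15108038]
w3 tip [324 139   2   2   3] [ 606.29377401 -171.17879763] [ 612.10476067 -163.15458817] ell [400.41613579 202.42402554] [182.02377558 189.75982666] shc [ 517.09703567 -197.34544174] neck [ 518.66522239 -198.20983437]
axis [ 519.75114507 -198.05404961] pointer dir 17.251842531726577 90.61956628690406
```

The label is at about 22 degrees and the pointer at about 20.8, so it is about 1.5 mm off and within tolerance. Next is a close look at the sage lid.

{"name": "move_arm", "arguments": {
  "moves": [0.244,0.126,0,0,0.244,0.126,0,0,0.244,0.126,0,0,0.244,0.126,0,0,0.244,0.126,0,0,0.244,0.126,0,0,0.244,0.126,0,0,0.244,0.126,0,0,0,0,0,0,0,0,0,0],
  "claw": 60
}}

```text
t: 18.58
eef_pos: [544.9, 78.4, 220.9]
tcp_rot: [3.141, 0.0, 2.054]
ft_force: [0.2, 0.1, -0.5]
opening: 0.63
grip_force: 0.0
```

```bash
python3 - <<'E'
from h import *
ci=viewer.camera_info('wrist');s=monitor.state();a=shot('wrist','w4')
print(s['t'],s['eef_pos'],s['tcp_rot'])
h=cv2.cvtColor(a,cv2.COLOR_RGB2HSV);print(h[tuple(np.round(proj(0,[517+40,133,16],ci)).astype(int)[::-1])], proj(0,[517.6,133.3,16],ci))
m=cv2.inRange(h,(33,25,60),(70,140,255))
cs,_=cv2.findContours(m,cv2.RETR_EXTERNAL,cv2.CHAIN_APPROX_NONE);q=max(cs,key=cv2.contourArea);H=cv2.convexHull(q);el=cv2.fitEllipse(H)
print(el)
P=np.array([ray(0,u,v,16,ci)[:2] for u,v in H[:,0]]);A=np.c_[2*P,np.ones(len(P))];x=np.linalg.lstsq(A,(P**2).sum(1),rcond=None)[0]
print('lid centre',x[:2],'r',np.sqrt(x[2]+x[:2]@x[:2]))
cv2.imwrite('pics/w4b.png',cv2.resize(a[:,:,::-1],(800,600),interpolation=cv2.INTER_CUBIC))
E
```

```text
18.575 [544.89731651  78.43074082 220.86825743] [3.14139608e+00 2.16702263e-04 2.05449062e+00]
[ 37  59 206] [259.02048084 125.02459173]
((259.8104553222656, 121.96186828613281), (79.85027313232422, 82.27747344970703), 9.059731483459473)
lid centre [517.59544283 135.49427499] r 51.82479580170851
```

View pics/w4b.png

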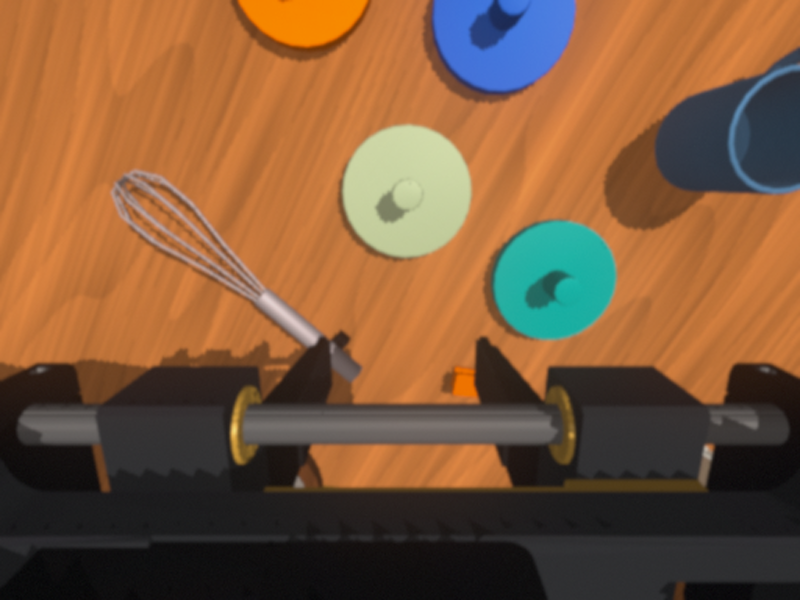

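The picture shows the sage lid centred at about (407,191) with its knob top at (407,194). Nothing stands close to where the fingers will go.

```bash
python3 - <<'E'
from h import *
k=1/1.5625
p=ray('wrist',407*k,194*k,49);print(p)
s=monitor.state();y=s['tcp_rot'][2];u=np.array([np.cos(y),np.sin(y)]);t=np.array([np.sin(y),-np.cos(y)])
g=(p[:2]+[517.6,135.5])/2;d=g-s['eef_pos'][:2];print(g,'tool shift',d@u,d@t)
E
```

```text
[518.13240173 135.45399282  49.        ]
[517.86620086 135.47699641] tool shift 63.537238675192455 2.63619339711141
```

{"name": "move_arm", "arguments": {
  "moves": [0.21,0.0176,0.1,0,0.2136,0,0.1,0,0,0,0.25,0,0,0,0.25,0,0,0,0.25,0,0,0,0.2,0,0,0,0.1,0,0,0,0.05,0,0,0,0.025,0,0,0,0,0]
}}

```text
t: 19.88
eef_pos: [518.2, 136.0, 22.5]
tcp_rot: [3.141, 0.0, 2.054]
ft_force: [0.3, -1.1, 0.1]
opening: 0.633
grip_force: 0.0
```

{"name": "move_arm", "arguments": {
  "moves": [0,0,0,0,0,0,0,0,0,0,0,0,0,0,0,0,0,0,0,0,0,0,0,0],
  "claw": 0
}}

```text
t: 20.62
eef_pos: [518.0, 136.0, 22.0]
tcp_rot: [3.141, -0.0, 2.054]
ft_force: [-0.5, 0.5, 2.1]
opening: 0.251
grip_force: 30.0
```

{"name": "move_arm", "arguments": {
  "moves": [0,0,-0.05,0,0,0,-0.15,0,0,0,-0.25,0,0,0,-0.25,0,0,0,-0.25,0,0,0,-0.12,0]
}}

```text
t: 21.38
eef_pos: [518.2, 136.0, 184.9]
tcp_rot: [3.139, 0.001, 2.054]
ft_force: [-0.2, -0.0, -1.3]
opening: 0.251
grip_force: 30.0
```

```bash
python3 - <<'E'
from h import *
import json
ci=json.load(open('w3.json'));im=cv2.imread('pics/w3.png');h=cv2.cvtColor(im,cv2.COLOR_BGR2HSV)
m=cv2.inRange(h,(5,60,40),(140,255,255))
ff=m.copy();n,l,st,ce=cv2.connectedComponentsWithStats(m);i=l[132,257];print(st[i],ce[i])
v,u=np.nonzero(l==i);H=cv2.convexHull(np.c_[u,v].astype(np.int32))[:,0]
P=np.array([ray(0,a,b,125,ci)[:2] for a,b in H])
P=P[np.linalg.norm(P-[518.7,-198.2],axis=1)<42]
from scipy.optimize import least_squares
r=least_squares(lambda x:np.linalg.norm(P-x[:2],axis=1)-x[2],[518,-198,37],loss='soft_l1');print(r.x,len(P),np.abs(r.fun).max())
s=monitor.state();print(s['eef_pos'],s['opening'],s['ft_force'])
E
```

```text
[     0      0    512    320 129903] [253.34566561 138.06140736]Traceback (most recent call last):
  File "<stdin>", line 10, in <module>
    return umr_maximum(a, axis, None, out, keepdims, initial, where)
ValueError: zero-size array to reduction operation maximum which has no identity
```

```bash
python3 - <<'E'
from h import *
import json
from scipy.optimize import least_squares
for f,c0 in(('w3',(257,132)),('w1',(262,139))):
    ci=json.load(open(f+'.json'));im=cv2.imread(f'pics/{f}.png');g=cv2.cvtColor(im,cv2.COLOR_BGR2HSV)[:,:,1].astype(float)
    c=np.array([518.7,-198.5]);E=[];N=[]
    for a in np.radians(np.arange(0,360,5)):
        R=np.arange(25,46,.25);uv=np.array([proj(0,[c[0]+r*np.cos(a),c[1]+r*np.sin(a),125],ci) for r in R]).astype(np.float32)
        p=cv2.remap(g.astype(np.float32),uv[None,:,0],uv[None,:,1],cv2.INTER_LINEAR)[0]
        d=np.diff(p);j=d.argmin()
        if d[j]<-4: E.append(c+(R[j]+.12)*np.array([np.cos(a),np.sin(a)]))
    E=np.array(E);r=least_squares(lambda x:np.linalg.norm(E-x[:2],axis=1)-x[2],[518,-198,38],loss='soft_l1',f_scale=.5);print(f,len(E),r.x,np.median(abs(r.fun)))
E
```

```text
w3 68 [ 518.49628519 -199.97752271   36.41722677] 0.227424016145509
w1 68 [ 521.19192067 -199.12687247   36.42611647] 0.22027336118190277
```

{"name": "move_arm", "arguments": {
  "moves": [-0.15,-0.08,0,0,-0.22,-0.115,0,0,-0.22,-0.115,0,0,-0.22,-0.115,0,0,-0.22,-0.115,0,0,-0.22,-0.115,0,0,-0.22,-0.115,0,0,-0.22,-0.115,0,0,-0.2,-0.105,0,0,-0.09,-0.05,0,0]
}}

```text
t: 22.62
eef_pos: [517.4, -200.9, 182.6]
tcp_rot: [3.142, 0.0, 2.052]
ft_force: [0.0, 0.3, -2.6]
opening: 0.247
grip_force: 30.0
```

{"name": "move_arm", "arguments": {
  "moves": [0,0,0,0,0,0,0,0,0,0,0,0]
}}

```text
t: 23.0
eef_pos: [517.7, -198.5, 182.6]
tcp_rot: [3.141, -0.0, 2.055]
ft_force: [-0.2, -0.0, -0.9]
opening: 0.245
grip_force: 30.0
```

```bash
python3 - <<'E'
from h import *
s=monitor.state();print(s['t'],s['eef_pos'],s['tcp_rot'],s['ft_force'],s['opening'])
y=s['tcp_rot'][2];u=np.array([np.cos(y),np.sin(y)]);t=np.array([np.sin(y),-np.cos(y)])
d=np.array([518.3,-199.6])-s['eef_pos'][:2];print('to go',d@u,d@t)
a=shot('side','side5');b=shot('top','top5');w=shot('wrist','w5')
cv2.imwrite('pics/c5.png',np.hstack([cv2.resize(a[190:290,215:315],(500,500),interpolation=cv2.INTER_CUBIC),cv2.resize(b[150:245,290:350],(300,500),interpolation=cv2.INTER_CUBIC)])[:,:,::-1])
E
```

```text
23.0 [ 517.74418032 -198.52318908  182.55204024] [ 3.14149727e+00 -1.33458355e-04  2.05477458e+00] [-0.21586943 -0.0477938  -0.87466996] 0.2447987828405528
to go -1.2117653150921026 -0.00906039780243124
```

View pics/c5.png

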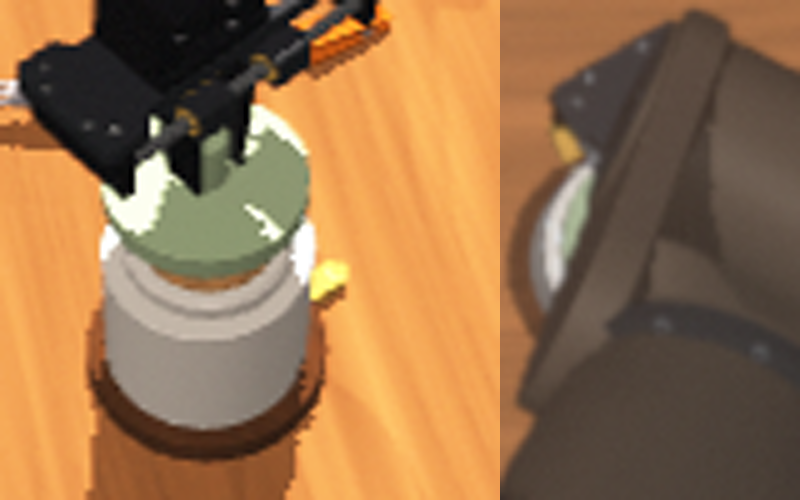

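The side view shows the lid held level over the canister's neck, at about (205,200) in the crop. I correct by 1.2 mm and lower to just above the neck.

{"name": "move_arm", "arguments": {
  "moves": [-0.008,0,0.06,0,0,0,0.06,0,0,0,0.06,0,0,0,0.04,0,0,0,0,0,0,0,0,0]
}}

```text
t: 23.9
eef_pos: [518.3, -200.6, 149.6]
tcp_rot: [3.141, 0.0, 2.054]
ft_force: [-0.1, 0.3, -1.0]
opening: 0.246
grip_force: 30.0
```

{"name": "move_arm", "arguments": {
  "moves": [0,0,0.007,0,0,0,0.007,0,0,0,0.007,0,0,0,0,0,0,0,0,0]
}}

```text
t: 24.52
eef_pos: [518.3, -200.6, 146.3]
tcp_rot: [3.141, -0.0, 2.054]
ft_force: [-0.5, -0.1, -1.0]
opening: 0.247
grip_force: 30.0
```

{"name": "move_arm", "arguments": {
  "moves": [0.005,0,0,0,0,0,0.007,0,0,0,0.007,0,0,0,0,0,0,0,0,0]
}}

```text
t: 25.15
eef_pos: [517.9, -199.9, 144.2]
tcp_rot: [3.142, -0.0, 2.054]
ft_force: [0.0, 0.9, -1.4]
opening: 0.246
grip_force: 30.0
```

{"name": "move_arm", "arguments": {
  "moves": [0,0,0.007,0,0,0,0.007,0,0,0,0,0]
}}

```text
t: 25.52
eef_pos: [517.8, -199.9, 142.0]
tcp_rot: [-3.142, -0.0, 2.054]
ft_force: [0.6, -0.2, -1.1]
opening: 0.249
grip_force: 30.0
```

The lid is sliding over the neck freely, now about 5 mm below its top.

{"name": "move_arm", "arguments": {
  "moves": [0,0,0.007,0,0,0,0.007,0,0,0,0.007,0,0,0,0,0]
}}

```text
t: 26.02
eef_pos: [517.8, -199.9, 138.8]
tcp_rot: [-3.142, -0.0, 2.054]
ft_force: [0.5, -0.1, -1.1]
opening: 0.248
grip_force: 30.0
```

{"name": "move_arm", "arguments": {
  "moves": [0,0,0.007,0,0,0,0,0]
}}

```text
t: 26.28
eef_pos: [517.9, -199.9, 137.8]
tcp_rot: [-3.142, -0.0, 2.054]
ft_force: [0.4, 0.4, -0.5]
opening: 0.249
grip_force: 30.0
```

{"name": "move_arm", "arguments": {
  "moves": [0,0,0.005,0,0,0,0,0]
}}

```text
t: 26.52
eef_pos: [517.9, -199.9, 137.1]
tcp_rot: [3.142, -0.0, 2.054]
ft_force: [-0.3, 0.8, -2.2]
opening: 0.245
grip_force: 30.0
```

{"name": "move_arm", "arguments": {
  "moves": [0,0,0.003,0,0,0,0,0]
}}

```text
t: 26.78
eef_pos: [517.9, -199.9, 136.6]
tcp_rot: [3.142, -0.0, 2.054]
ft_force: [1.0, -0.2, -1.6]
opening: 0.247
grip_force: 30.0
```

{"name": "move_arm", "arguments": {
  "moves": [0,0,0.003,0,0,0,0,0]
}}

```text
t: 27.02
eef_pos: [517.9, -199.9, 136.2]
tcp_rot: [3.142, -0.0, 2.054]
ft_force: [0.2, 0.1, -1.0]
opening: 0.248
grip_force: 30.0
```

{"name": "move_arm", "arguments": {
  "moves": [0,0,0.003,0,0,0,0,0]
}}

```text
t: 27.28
eef_pos: [517.9, -199.9, 136.0]
tcp_rot: [3.141, 0.0, 2.054]
ft_force: [-0.9, 1.1, 3.5]
opening: 0.245
grip_force: 30.0
```

{"name": "move_arm", "arguments": {
  "moves": [0,0,0,0,0,0,0,0,0,0,0,0,0,0,0,0],
  "claw": 50
}}

```text
t: 27.78
eef_pos: [517.9, -199.9, 135.7]
tcp_rot: [3.141, -0.0, 2.054]
ft_force: [-0.2, -0.7, 0.6]
opening: 0.52
grip_force: 0.0
```

{"name": "move_arm", "arguments": {
  "moves": [0,0,-0.05,0,0,0,-0.2,0,0,0,-0.25,0,0,0,-0.1,0,-0.2,0,0,0,-0.2,0,0,0,0,0,0,0,0,0,0,0]
}}

```text
t: 28.78
eef_pos: [545.2, -252.5, 225.2]
tcp_rot: [-3.141, -0.001, 2.053]
ft_force: [-0.8, -0.3, 0.5]
opening: 0.527
grip_force: 0.0
```

```bash
python3 - <<'E'
from h import *
from scipy.optimize import least_squares
ci=viewer.camera_info('wrist');s=monitor.state();a=shot('wrist','w6');b=shot('side','side6');print(s['t'],s['eef_pos'],s['ft_force'])
h=cv2.cvtColor(a,cv2.COLOR_RGB2HSV);m=cv2.inRange(h,(33,25,50),(70,140,255))
cs,_=cv2.findContours(m,cv2.RETR_EXTERNAL,cv2.CHAIN_APPROX_NONE);H=cv2.convexHull(max(cs,key=cv2.contourArea))
P=np.array([ray(0,u,v,130,ci)[:2] for u,v in H[:,0]])
r=least_squares(lambda x:np.linalg.norm(P-x[:2],axis=1)-x[2],[518,-199,54],loss='soft_l1');print(r.x)
cv2.imwrite('pics/c6.png',np.hstack([cv2.resize(a,(480,360)),cv2.resize(b[200:290,225:305],(320,360),interpolation=cv2.INTER_CUBIC)])[:,:,::-1])
E
```

```text
28.775 [ 545.22726732 -252.48869901  225.21332229] [-0.7834347  -0.25974754  0.48580328]
[ 517.3528831  -200.20387616   52.36749462]
```

View pics/c6.png

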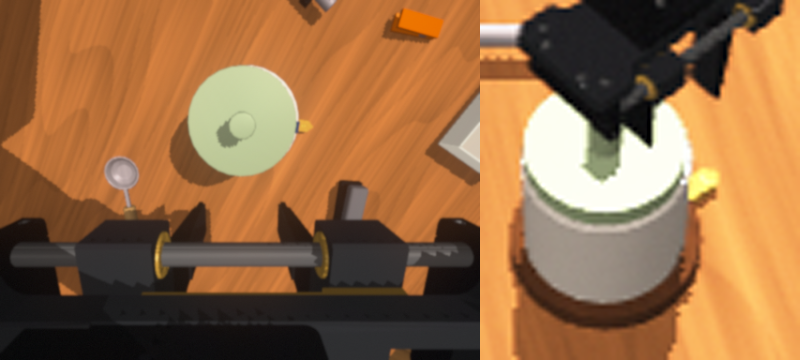

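The left panel shows the lid square over the neck at (243,120), with the strip's end at (299,127) in line with the pointer at (308,127). The right panel shows the lid level and seated, and the gripper is clear. I hand the job in.

```bash
python3 -c "
from h import *
print(order.job_done())"
```

```text
the job is handed in; nothing more can be done
None
```

I turned the label to within about 2 degrees of the pointer and set the sage lid over the neck, level and released; the job is handed in at about 29 s, with no verdict returned.

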